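# Cap the coin counter and hold it at its run mark

### The arm

A 6-joint arm with a two-finger parallel gripper is mounted at the origin on a cart in front of the work surface, level with it; the furniture and walls round the work are solid. World frame = base frame: x ahead of the robot, y to its left, z up, the work surface at z = 0. Lengths are in mm, angles in rad, forces in N, time in s.
With the tool pointing down it reaches from about 400 to 825 mm from the base axis. Payload 7 kg.
Tool frame: the origin (TCP) lies on the front face of the gripper's body, between the roots of the fingers; the fingertips stand 66 mm ahead of it and the grasp point (between the pads) lies arm.hold_point_z ahead of it (arm.hold_point_z is the distance from the TCP to the grasp point, in mm); z points along the fingers, y is the line along which they close (so a half turn about z gives the same grasp; the last joint's range is limited). The gripper opens to 88 mm and grips with 3 to 60 N. Pads are 19 mm wide; open, the fingers measure 130 mm over their backs; the gripper's body (78 mm by 193 mm) begins 47 mm behind the grasp point.
Start: joints at [-1.044, 0.359, 0.012, 0, -1.224, -0.288], TCP at [159.637, -655.829, 292.161] pointing down, gripper open.
Joint ranges: [-3.07, 3.07], [-1.43, 2.12], [-1.02, 1.25], [-3.03, 1.67], [-3.05, -0], [-3.03, 3.03]. Speed limits (rad/s): [2.39, 2.39, 3.01, 3.14, 3.14, 3.14].

### API

Orientations are given as a 3x3 rotation matrix whose columns are the frame's x, y, z axes.
In Python, from bench import arm gives the robot as it stands.
- The arm moves only by the tool play_rows, never from a script. Its argument "plan" is a list of rows, each an object with "linear": the shift along the tool's x, y, z in m, a list of three; "spin": the turn about the tool's z in degrees; "grip": the opening, from 0 (shut) to 1 (fully open). In form: [{"linear": [dx, dy, dz], "spin": spin, "grip": grip}, ...]. A call has 1 to 8 rows; each row is the pose to reach, as a shift and turn from the pose commanded when the call began, along the tool's axes at that moment; what a row does not reach only later rows make up. A row lasts 1/12 s, in which the tool goes at most 41.7 mm and 7.16 degrees, less where a joint would pass 70% of its speed; a pose out of reach is approached as far as the arm can. A call with a gripper value outside its range is refused whole. The fingers move at their own pace and stop on an object; "newtons" is the grip in N (left out, the last holds). Time passes only in rows, so rows that repeat a pose let the fingers close. It gives the time, the measured TCP pose, the force, the opening and the grip force at its end, in the units of the state.
- arm.get_state(): the state, without advancing time (a new reading comes with each control period).
- arm.get_image(name): name is "scene" or "top"; returns a dict with "pixels" (400x640x3 uint8, red, green, blue), "fovy" (degrees; the focal length in pixels is half the picture's height over the tangent of half this angle, whatever the lens; pixels are square), "cx", "cy" (the principal point, pixels), "extrinsics" (4x4, takes a point from camera to world coordinates). Camera axes: x right, y down, z forward; pixel columns grow to the right and rows downward; lengths in mm; the calibration is good to about 2 mm. A picture is of the moment at which its call begins. There is no depth.
- arm.hand_in(): hands the job in; it is judged then, once.
Trained networks look in a picture, given as the dict that the camera call returned (one of the last four; its "shot" number tells which), for a name from the list of things; names that differ only in an ending like _2 or _b are one class to them, and where a whole thing is asked for, a point or a joint stands for the part that bears it (a point fixed in the world has none). Each returns a list of dicts, best first, with "confidence" (0 to 1); they miss things now and then, are a little off and sometimes report something else, mostly with a low value. They report only what shows in the picture. A call takes as long as a camera call. They do not tell look-alikes from the thing itself.
- arm.search_frame(target, picture): "xyz" ([x, y, z] in mm, in world coordinates, good to about 4 mm: the middle of the surface that is visible of it).
- arm.silhouettes(target, picture): "pixels" (400x640 bool, what is visible of it).
The state is a dict: "time": time; "joints": joint angles; "qd": joint speeds; "tau": joint torques, N m; "tcp_pos": TCP position; "ee_rot": TCP orientation; "force": force on the tool from outside, world axes, zero at the start; "wrist_torque": the same for the moment, N m; "width": opening from 0.0 (shut) to 1.0 (fully open); "finger_force": force on a finger pad.
Only numpy, scipy, OpenCV 4.12 (cv2) and the standard library are available. Lean on these libraries where they do the work, as an engineer would, in place of code of your own. Each camera call takes 0.05 s, during which the arm holds its last target. There are 200 camera calls.

### The job

Get the coin counter running for large coins: first slide its size selector fully home to the end with the larger raised disc, then put the loose filler cap into the collar (lugs down through the two notches, flange flush on the rim) and turn it clockwise to the single bar mark, halfway to the lock, short of the click. The counter only runs while the cap is held there against its return spring, so finish still gripping the cap at that mark; leave the thread spools, thread cone, glue stick and bell where they are.

Things in the scene. Friction and masses are not known exactly. Their poses are not given: they have to be found in the camera images.
- coin_counter: Fixed grey box on the desk, 150 (x) x 170 (y) x 50 mm high (its top deck). Origin: centre of its underside; x points from its front (coin outlet, selector) to its back, y to its left, z up. A round filler collar stands on the deck, axis at local x = +28 mm, y = 0; the selector slot lies in front of it.
- collar_seat (a point): On the collar's axis, 51.5 mm above the desk: where the filler cap's origin lies when fully seated. Axes as coin_counter. Seated, the lugs turn in a hollow under the 10 mm thick lip, 2 mm of play; only clockwise (from above) is possible.
- collar_rim (a point): Centre of the collar's mouth, 71.5 mm above the desk. Outer radius 39 mm, bore radius 24 mm. Two notches through the rim, 15 mm wide, out to 32 mm radius, at the counter's +x and -x sides of the bore; pairs of short ribs on the deck flank them.
- run_mark (a point): The single bar mark on the deck, 45 mm from the collar's axis, 0.70 rad clockwise (from above) from the front (-x) notch; an equal bar lies on the far side of the collar. The cap's grip bar in line with these two bars is the run position. A small dot 1.40 rad clockwise from each notch marks locked.
- drive_ring (a joint): Sprung ring in the collar, driven by the cap's lugs: 0 at rest, grows (rad) as the cap turns clockwise, up to 1.4. Trails the cap by 0.05 to 0.2 rad (lug play). Return spring 0.05 N m at 0, 0.11 N m at the run mark: it turns the cap back if let go. Sprung balls resist from about 0.85 rad of cap turn; the cap snaps past them at about 1.2 rad.
- size_slide (a joint): Selector position along its slot, m: 0 at the end with the small raised disc (radius 6 mm), 0.060 at the end stop by the large raised disc (radius 13 mm). Moves along the counter's +y. Friction about 1.5 N; stays where left.
- slide_grip (a point): Centre of the top of the selector's grip, 80 mm above the desk. The grip is an upright black fin 12 mm thick along the sliding direction (counter y), 24 mm along counter x, and stands 30 mm above the deck.
- large_disc (a point): Centre of the large raised disc on the deck beside the selector's slot (front left corner of the counter).
- filler_cap: Loose 90 g cap standing plug down on the desk. Origin: centre of the plug's underside; z up, x along its grip bar. Plug radius 22, length 20 mm; flange radius 34, z = 20 to 25 mm; black grip bar 52 (x) x 16 (y) mm, z = 25 to 55 mm. Two lugs in line with the bar stick out along +x and -x to 29 mm radius, 10 mm wide, z = 2 to 8 mm. Same after a half turn.
- thread_spool_0: Thread spool, 32 mm across, 40 mm high, origin under its centre; a bystander to leave alone.
- glue_stick: Upright glue stick, 26 mm across, 89 mm high, origin under its centre; a bystander to leave alone.
- thread_cone: Dark thread cone, 57 mm across, 112 mm high, origin under its centre; a bystander to leave alone.
- thread_spool_1: Thread spool, 32 mm across, 44 mm high, origin under its centre; a bystander to leave alone.
- call_bell: Dome bell, 68 mm across, 55 mm high, origin under its centre; a bystander to leave alone.
Not all that is in view belongs to the job. Leave any orange or pink look-alike of the filler_cap alone.

How it is judged:
By the outcome, as a careful person would: the job done as asked, in the order asked, and still so for the second after the job is handed in, while the arm keeps its last pose, push and grip.
It also fails if it takes over 61 s, if anything falls off the work surface, if the arm or the gripper's body presses on something with over 40 N, if the wrist force passes 120 N, or if a joint passes its speed limit or range.

## Working session

There is one attempt and no reset: what is moved stays moved. The work goes in short steps, Python scripts to look and compute and a tool call to move; the robot and the scene stay as the last step left them, time stands still between calls to the robot, and variables do not carry over. Pictures are saved under pics/ and viewed, at most 10 in all, crops included, and the job is handed in when it is done.

Besides the shell and the picture viewer there is one more tool, called after ">>>" as name(argument=value, ...) on one line, values as JSON. play_rows: Moves the arm, as the interface text tells. Its arguments: {"type":"object","properties":{"plan":{"type":"array"},"newtons":{"type":"number"}},"required":["plan"]}

```bash
mkdir -p pics; ls
python3 - <<'E'
from bench import arm
import cv2,numpy as np
print(arm.hold_point_z, arm.get_state())
for n in("scene","top"):
    p=arm.get_image(n); cv2.imwrite(f"pics/{n}0.png",p["pixels"][:,:,::-1]); print(n,p["fovy"],p["cx"],p["cy"],p["extrinsics"].round(3).tolist())
    for t in("filler_cap","coin_counter","slide_grip","collar_rim","large_disc"):
        try: print(t,[(d["confidence"],np.round(d["xyz"],0).tolist()) for d in arm.search_frame(t,p)][:4])
        except Exception as e: print(t,e)
E
```

```text
pics
46.800000000000004 {'time': 0.0, 'joints': array([-1.04390691e+00,  3.59386965e-01,  1.10736236e-02, -3.81201036e-04,
       -1.22413162e+00, -2.88108552e-01]), 'qd': array([-0.00080159, -0.00028232,  0.00049348,  0.00024545, -0.00098516,
       -0.00032401]), 'tau': array([-4.64042841e-04, -5.82710266e+01,  2.93048608e+01,  6.99710190e+00,
        6.69584144e-03, -9.17395141e-05]), 'tcp_pos': array([ 159.55294213, -655.47087323,  291.2233944 ]), 'ee_rot': array([[-9.71657707e-01, -2.36391689e-01, -5.19097263e-04],
       [-2.36392226e-01,  9.71656389e-01,  1.60529666e-03],
       [ 1.24905383e-04,  1.68250943e-03, -9.99998577e-01]]), 'force': array([0.10530371, 0.58499478, 0.6838987 ]), 'wrist_torque': array([ 0.00142302, -0.01279722,  0.09879899]), 'finger_force': 0.0, 'width': 1.0026441342529526}
scene 42.366100061946554 310.11265813453 201.93943145165454 [[-0.648, -0.474, 0.596, -311.477], [-0.762, 0.425, -0.489, 486.712], [-0.021, -0.771, -0.636, 1040.104], [0.0, 0.0, 0.0, 1.0]]
filler_cap [(0.53, [498.0, 19.0, 51.0]), (0.39, [368.0, -380.0, 28.0])]
coin_counter [(0.59, [505.0, 23.0, 53.0])]
slide_grip [(0.61, [456.0, 1.0, 70.0])]
collar_rim [(0.88, [500.0, 16.0, 47.0])]
large_disc [(0.61, [497.0, 17.0, 49.0])]
top 53.961682076662996 319.0686703296272 193.53780783306172 [[0.075, -0.972, 0.224, 277.861], [-0.997, -0.073, 0.019, -244.713], [-0.002, -0.225, -0.974, 1316.659], [0.0, 0.0, 0.0, 1.0]]
filler_cap [(0.75, [393.0, -375.0, 26.0]), (0.73, [510.0, -327.0, 28.0]), (0.71, [394.0, -253.0, 22.0]), (0.61, [500.0, -442.0, 25.0])]
coin_counter [(0.88, [515.0, 4.0, 52.0])]
slide_grip [(0.39, [462.0, -6.0, 79.0])]
collar_rim [(0.82, [512.0, -3.0, 54.0]), (0.57, [605.0, -160.0, 90.0])]
large_disc [(0.63, [511.0, -2.0, 50.0])]
```

View pics/scene0.png

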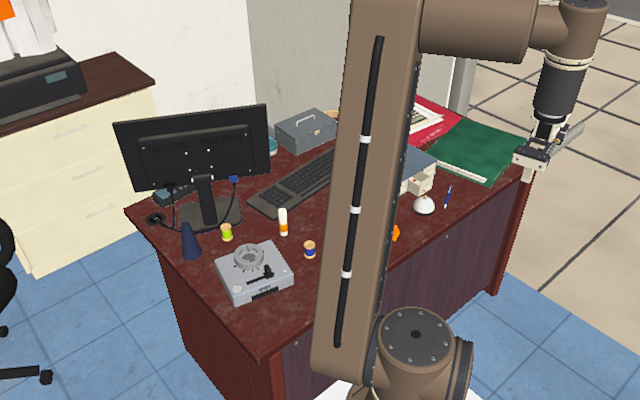

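View pics/top0.png

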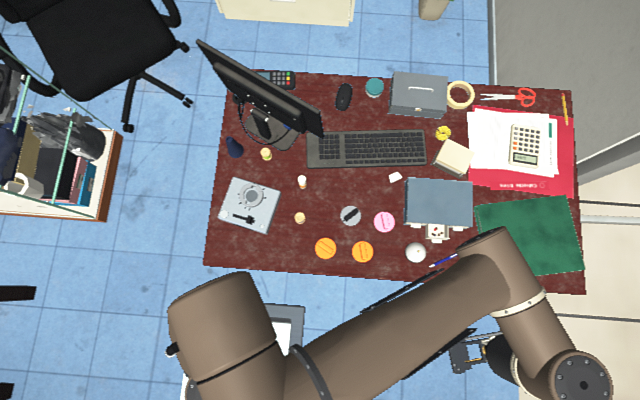

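The top view shows four cap-like discs: grey with a black bar at (350,215), pink at (384,222), and orange at (326,248) and (362,252). The grey one with the black bar fits the description, since orange and pink are look-alikes. The counter is at (250,205), with its selector at (243,217). I'll confirm in a crop.

```bash
cat > h.py <<'E'
from bench import arm
import cv2,numpy as np
def ray(p,u,v):
    f=200/np.tan(np.radians(p["fovy"]/2)); E=np.array(p["extrinsics"])
    return E[:3,3],E[:3,:3]@np.array([(u-p["cx"])/f,(v-p["cy"])/f,1.])
def at(p,u,v,z):
    o,d=ray(p,u,v); return (o+d*(z-o[2])/d[2]).round(1)
def proj(p,x):
    f=200/np.tan(np.radians(p["fovy"]/2)); E=np.array(p["extrinsics"])
    c=E[:3,:3].T@(np.array(x,float)-E[:3,3]); return np.array([p["cx"]+f*c[0]/c[2],p["cy"]+f*c[1]/c[2]])
def tri(a,b):
    # a=(p,u,v)
    o1,d1=ray(*a);o2,d2=ray(*b);s=np.linalg.lstsq(np.c_[d1,-d2],o2-o1,rcond=None)[0]
    x,y=o1+d1*s[0],o2+d2*s[1]; return ((x+y)/2).round(1),np.linalg.norm(x-y).round(1)
E
python3 - <<'E'
from h import *
p=arm.get_image("top");im=p["pixels"][:,:,::-1]
s=arm.get_image("scene");si=s["pixels"][:,:,::-1]
a=cv2.resize(im[165:245,210:290],(400,400),interpolation=cv2.INTER_CUBIC)
b=cv2.resize(im[195:275,310:390],(400,400),interpolation=cv2.INTER_CUBIC)
c=cv2.resize(si[230:310,205:305],(375,300)[:2],interpolation=cv2.INTER_CUBIC)
cv2.imwrite("pics/c1.png",np.hstack([a,b]))
c=cv2.resize(si[232:307,205:305],(800,600),interpolation=cv2.INTER_CUBIC);cv2.imwrite("pics/c2.png",c)
E
```

```text
(no output)
```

View pics/c1.png

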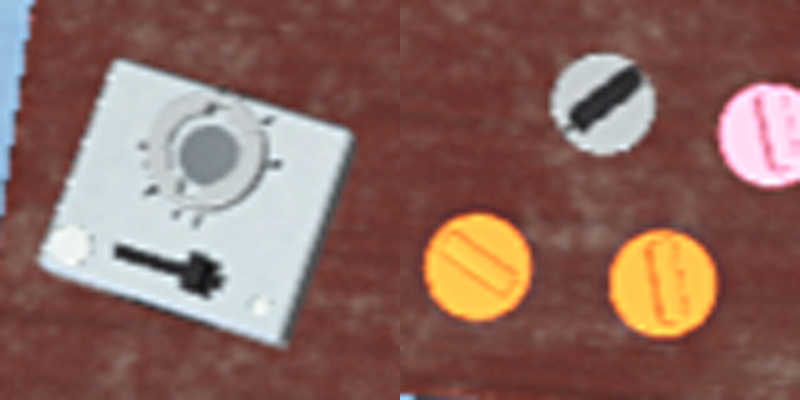

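View pics/c2.png

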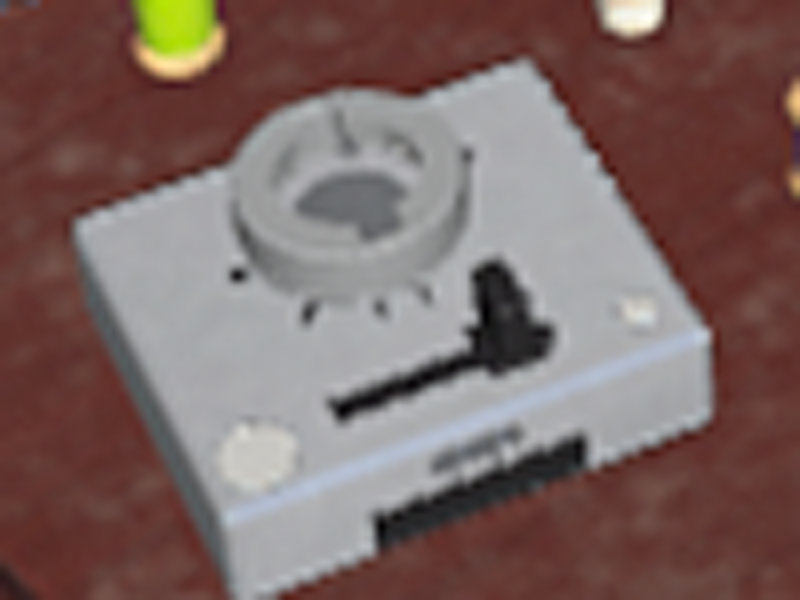

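The crop confirms it: the grey disc with the raised black bar at (350,215) is the filler cap, and the pink and orange discs beside it are look-alikes. The selector fin sits near the small disc at (262,226), and the large disc is at (223.6,214). Next I'll fit the counter pose from both views.

```bash
cat > fit.py <<'E'
from h import *
from scipy.optimize import least_squares
p=arm.get_image("top");s=arm.get_image("scene")
T=lambda x,y:((x+.5)/5-.5+210,(y+.5)/5-.5+165)
S=lambda x,y:((x+.5)/8-.5+205,(y+.5)/8-.5+232)
L={}
pts=[("BL",(75,85,50),T(117,60),S(75,225)),("BR",(75,-85,50),T(352,132),S(528,62)),("FL",(-75,85,50),T(40,263),S(232,518)),
("FR",(-75,-85,50),T(285,335),S(708,333)),("small",None,T(260,305),S(638,312)),("large",None,T(69,245),S(258,455)),
("finT",None,T(215,275),S(495,268))]
for n,_,a,b in pts: print(n,*tri((p,*a),(s,*b)))
# collar rim outer ellipse: top / scene
def f(q):
    x,y,w,zt,*o=q; c,sn=np.cos(w),np.sin(w); r=[]
    for n,l,a,b in pts:
        if l is None: continue
        W=np.array([x+c*l[0]-sn*l[1],y+sn*l[0]+c*l[1],zt])
        r+=list(proj(p,W)-a)+list(proj(s,W)-b)
    return r
r=least_squares(f,[515,4,-.25,50],loss='soft_l1'); print(r.x.round(3)); print(np.array(f(r.x)).reshape(-1,4).round(2))
for who,img in(("top",p),("scene",s)):
    def g(q): 
        v=np.array(f([*q,50])).reshape(-1,4); return (v[:,:2] if who=="top" else v[:,2:]).ravel()
    rr=least_squares(g,[515,4,-.25],loss='soft_l1'); print(who,rr.x.round(3))
x,y,w=r.x[:3]
R=np.array([[np.cos(w),-np.sin(w)],[np.sin(w),np.cos(w)]]); print("collar",[x,y]+R@[28,0])
# cap from top
im=p["pixels"].astype(int); m=np.zeros((400,640),np.uint8)
sub=im[195:236,330:371]; hsv=cv2.cvtColor(p["pixels"],cv2.COLOR_RGB2HSV)[195:236,330:371]
grey=((hsv[...,1]<40)&(hsv[...,2]>120)).astype(np.uint8); dark=(sub.max(2)<60).astype(np.uint8)
both=cv2.morphologyEx(grey|dark,cv2.MORPH_OPEN,np.ones((3,3),np.uint8))
cn=max(cv2.findContours(both,0,1)[0],key=cv2.contourArea); e=cv2.fitEllipse(cn); print("flange",e)
u,v=e[0][0]+330,e[0][1]+195; print("cap flange ctr z25",at(p,u,v,25))
d=cv2.minAreaRect(max(cv2.findContours(dark&both,0,1)[0],key=cv2.contourArea)); print("bar",d); q=cv2.boxPoints(d)+[330,195]
W=np.array([at(p,*k,52) for k in q]); print(W.mean(0),W)
E
python3 fit.py
```

```text
BL [606.5  72.1  46.6] 0.3
BR [569.2 -89.8  45.8] 0.6
FL [465.1 104.3  48.3] 0.9
FR [431.5 -59.   41.8] 0.5
small [448.  -42.6  50.4] 1.1
large [477.6  85.7  52.7] 1.2
finT [467.2 -10.5  75.9] 13.9
[ 5.19063e+02  6.54300e+00 -2.23000e-01  4.40420e+01]
[[ 0.06 -1.13 -0.97 -0.06]
 [ 1.06 -1.12  0.13 -0.83]
 [-0.12  0.42 -0.46  1.53]
 [-0.04  1.18  1.34  0.2 ]]
top [ 5.17406e+02  5.86600e+00 -2.22000e-01]
scene [ 5.14752e+02  8.61300e+00 -2.23000e-01]
collar [5.46371802e+02 3.61516678e-01]
flange ((20.264202117919922, 20.332122802734375), (17.3265438079834, 20.74933624267578), 133.29623413085938)
cap flange ctr z25 [ 508.4 -329.    25. ]
bar ((20.44000244140625, 19.419998168945312), (4.0, 14.200000762939453), 53.13010025024414)
[ 506.625 -327.7     52.   ] [[ 496.1 -305.8   52. ]
 [ 527.1 -341.2   52. ]
 [ 517.1 -349.6   52. ]
 [ 486.2 -314.2   52. ]]
```

```bash
cat >> h.py <<'E'
def go(target,yang=None):
    "tool-axis shift (m) and spin (deg) from measured pose to TCP target, tool y at world angle yang deg"
    s=arm.get_state();R=s["ee_rot"];d=R.T@(np.array(target,float)-s["tcp_pos"])/1000
    a=np.degrees(np.arctan2(R[1,1],R[0,1])); sp=0 if yang is None else -((yang-a+180)%360-180)
    print("shift",d.round(4),"spin",round(sp,2),"yang",round(a,2),"tcp",s["tcp_pos"].round(1),"F",s["force"].round(1),"t",round(s["time"],2)); return d,sp
E
python3 - <<'E'
from h import *
p=arm.get_image("top");s=arm.get_image("scene")
T=lambda x,y:((x+.5)/5-.5+210,(y+.5)/5-.5+165)
S=lambda x,y:((x+.5)/8-.5+205,(y+.5)/8-.5+232)
print(at(s,*S(493,272),80),at(p,*T(203,263),80),at(p,*T(208,275),80))
for xx in (-45,-40,-50):
  for yy in (-30,-24):
    w=-.222;W=np.array([516.5+np.cos(w)*xx-np.sin(w)*yy,7+np.sin(w)*xx+np.cos(w)*yy]);print(xx,yy,W,[((proj(p,[*W,z])-[210,165])*5).round() for z in(50,80)],[((proj(s,[*W,z])-[205,232])*8).round() for z in(50,80)])
go([463,-10,250],77.3)
E
```

```text
[469.1  -3.   80. ] [468.6  -7.8  80. ] [461.1 -11.8  80. ]
-45 -30 [465.99891386 -12.35562705] [array([215., 273.]), array([208., 266.])] [array([525., 324.]), array([519., 260.])]
-45 -24 [467.31999974  -6.50287282] [array([207., 270.]), array([199., 263.])] [array([508., 331.]), array([502., 266.])]
-40 -30 [470.87620905 -13.45653195] [array([218., 266.]), array([210., 258.])] [array([519., 314.]), array([512., 250.])]
-40 -24 [472.19729493  -7.60377772] [array([209., 263.]), array([201., 255.])] [array([502., 321.]), array([495., 256.])]
-50 -30 [461.12161866 -11.25472215] [array([213., 280.]), array([205., 273.])] [array([532., 334.]), array([525., 270.])]
-50 -24 [462.44270455  -5.40196791] [array([204., 278.]), array([196., 270.])] [array([515., 341.]), array([508., 276.])]
shift [-0.4475  0.5557  0.0422] spin 26.38 yang 103.68 tcp [ 159.6 -655.8  292.2] F [ 0.8 -0.8 -0.3] t 0.9
```

>>> play_rows(plan=[{"linear": [-0.024, 0.03, 0.0], "spin": 2, "grip": 1}, {"linear": [-0.048, 0.06, 0.0], "spin": 4, "grip": 1}, {"linear": [-0.074, 0.09, 0.0], "spin": 6, "grip": 1}, {"linear": [-0.1, 0.122, 0.0], "spin": 8, "grip": 1}, {"linear": [-0.125, 0.154, 0.0], "spin": 10, "grip": 1}, {"linear": [-0.15, 0.185, 0.0], "spin": 12, "grip": 1}, {"linear": [-0.175, 0.216, 0.0], "spin": 14, "grip": 1}, {"linear": [-0.2, 0.247, 0.0], "spin": 16, "grip": 1}])

```text
time: 1.57
tcp_pos: [295.8, -366.9, 292.4]
ee_rot: [[-0.999, 0.042, 0.001], [0.042, 0.999, -0.0], [-0.001, -0.0, -1.0]]
force: [1.1, -0.7, 1.3]
width: 0.999
finger_force: 0.0
```

```bash
python3 -c "
from h import *
go([467,-7,220],77.3)"
```

```text
shift [-0.1557  0.3668  0.0724] spin 10.27 yang 87.57 tcp [ 295.8 -366.9  292.4] F [ 1.1 -0.7  1.3] t 1.57
```

>>> play_rows(plan=[{"linear": [-0.016, 0.037, 0.0], "spin": 1.3, "grip": 1}, {"linear": [-0.032, 0.074, 0.0], "spin": 2.6, "grip": 1}, {"linear": [-0.048, 0.111, 0.0], "spin": 3.9, "grip": 1}, {"linear": [-0.063, 0.148, 0.0], "spin": 5.2, "grip": 1}, {"linear": [-0.079, 0.185, 0.0], "spin": 6.5, "grip": 1}, {"linear": [-0.095, 0.222, 0.0], "spin": 7.8, "grip": 1}, {"linear": [-0.11, 0.259, 0.01], "spin": 9.1, "grip": 1}, {"linear": [-0.126, 0.296, 0.02], "spin": 10.3, "grip": 1}])

```text
time: 2.23
tcp_pos: [434.0, -75.8, 273.0]
ee_rot: [[-0.976, 0.219, 0.003], [0.219, 0.976, 0.001], [-0.003, 0.001, -1.0]]
force: [1.0, -0.3, -0.4]
width: 1.001
finger_force: 0.0
```

```bash
python3 -c "
from h import *
go([467,-7,180],77.3)"
```

```text
shift [-0.0169  0.0742  0.0931] spin 0.04 yang 77.34 tcp [434.  -75.8 273. ] F [ 1.  -0.3 -0.4] t 2.23
```

>>> play_rows(plan=[{"linear": [-0.008, 0.035, 0.02], "spin": 0, "grip": 1}, {"linear": [-0.017, 0.066, 0.04], "spin": 0, "grip": 1}, {"linear": [-0.017, 0.074, 0.065], "spin": 0, "grip": 1}, {"linear": [-0.017, 0.074, 0.093], "spin": 0, "grip": 1}, {"linear": [-0.017, 0.074, 0.093], "spin": 0, "grip": 1}])

```text
time: 2.65
tcp_pos: [463.7, -9.2, 174.8]
ee_rot: [[-0.976, 0.218, -0.007], [0.218, 0.976, -0.002], [0.007, -0.003, -1.0]]
force: [-2.6, -1.2, -0.5]
width: 0.998
finger_force: 0.0
```

Run:
```python
from h import *
go([467,-7,124],77.3)
p=arm.get_image("top");s=arm.get_image("scene");im=p["pixels"][:,:,::-1];si=s["pixels"][:,:,::-1]
c=cv2.resize(si[200:320,195:315],(480,480),interpolation=cv2.INTER_CUBIC)
b=cv2.resize(si[170:290,340:420],(320,480),interpolation=cv2.INTER_CUBIC)
cv2.imwrite("pics/d1.png",np.hstack([c,b]))
```

```text
shift [-0.0031  0.003   0.0508] spin 0.12 yang 77.42 tcp [463.7  -9.2 174.8] F [-2.6 -1.2 -0.5] t 2.65
```

View pics/d1.png

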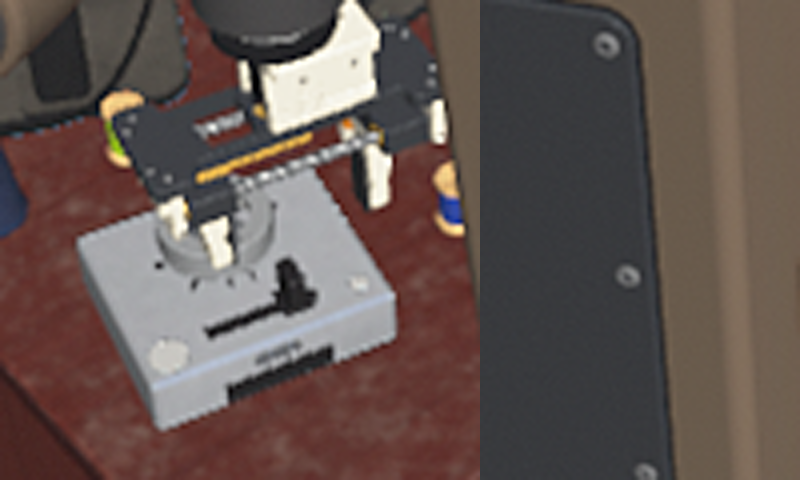

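The selector fin is at crop (290,262) in the scene view, centred between the fingers at (217,262) and (378,205) once projected down. Descending.

>>> play_rows(plan=[{"linear": [-0.003, 0.006, 0.015], "spin": 0, "grip": 1}, {"linear": [-0.003, 0.006, 0.03], "spin": 0, "grip": 1}, {"linear": [-0.003, 0.006, 0.042], "spin": 0, "grip": 1}, {"linear": [-0.003, 0.006, 0.05], "spin": 0, "grip": 0.6}, {"linear": [-0.003, 0.006, 0.05], "spin": 0, "grip": 0.3}, {"linear": [-0.003, 0.006, 0.05], "spin": 0, "grip": 0.1}, {"linear": [-0.003, 0.006, 0.05], "spin": 0, "grip": 0.05}, {"linear": [-0.003, 0.006, 0.05], "spin": 0, "grip": 0.05}], newtons=10)

```text
time: 3.42
tcp_pos: [471.0, -4.1, 130.3]
ee_rot: [[-0.976, 0.218, 0.002], [0.218, 0.976, 0.001], [-0.002, 0.001, -1.0]]
force: [0.5, 0.1, 0.2]
width: 0.685
finger_force: 0.0
```

>>> play_rows(plan=[{"linear": [0, 0, 0], "spin": 0, "grip": 0.0}, {"linear": [0, 0, 0], "spin": 0, "grip": 0.0}, {"linear": [0, 0, 0], "spin": 0, "grip": 0.0}, {"linear": [0, 0, 0], "spin": 0, "grip": 0.0}], newtons=10)

```text
time: 3.75
tcp_pos: [470.4, -4.1, 129.3]
ee_rot: [[-0.976, 0.218, 0.0], [0.218, 0.976, 0.0], [-0.0, 0.0, -1.0]]
force: [-0.2, -0.3, 0.1]
width: 0.376
finger_force: 0.0
```

>>> play_rows(plan=[{"linear": [0.003, 0, 0.005], "spin": 0, "grip": 0.0}, {"linear": [0.003, 0, 0.005], "spin": 0, "grip": 0.0}, {"linear": [0.003, 0, 0.005], "spin": 0, "grip": 0.0}, {"linear": [0.003, 0, 0.005], "spin": 0, "grip": 0.0}, {"linear": [0.003, 0, 0.005], "spin": 0, "grip": 0.0}, {"linear": [0.003, 0, 0.005], "spin": 0, "grip": 0.0}])

```text
time: 4.25
tcp_pos: [467.0, -3.5, 123.8]
ee_rot: [[-0.976, 0.219, -0.001], [0.219, 0.976, -0.0], [0.001, -0.0, -1.0]]
force: [-0.9, 1.7, -4.6]
width: 0.135
finger_force: 10.0
```

>>> play_rows(plan=[{"linear": [0, 0.01, 0], "spin": 0, "grip": 0.0}, {"linear": [0, 0.022, 0], "spin": 0, "grip": 0.0}, {"linear": [0, 0.034, 0], "spin": 0, "grip": 0.0}, {"linear": [0, 0.046, 0], "spin": 0, "grip": 0.0}, {"linear": [0, 0.052, 0], "spin": 0, "grip": 0.0}, {"linear": [0, 0.056, 0], "spin": 0, "grip": 0.0}, {"linear": [0, 0.058, 0], "spin": 0, "grip": 0.0}, {"linear": [0, 0.06, 0], "spin": 0, "grip": 0.0}])

```text
time: 4.92
tcp_pos: [479.9, 53.0, 123.9]
ee_rot: [[-0.976, 0.217, -0.003], [0.217, 0.976, -0.005], [0.002, -0.006, -1.0]]
force: [7.5, -23.0, -7.1]
width: 0.22
finger_force: 10.0
```

>>> play_rows(plan=[{"linear": [0, 0.001, 0], "spin": 0, "grip": 0.0}, {"linear": [0, 0.002, 0], "spin": 0, "grip": 0.0}, {"linear": [0, 0.003, 0], "spin": 0, "grip": 0.0}, {"linear": [0, 0.003, 0], "spin": 0, "grip": 0.0}])

```text
time: 5.25
tcp_pos: [480.4, 55.5, 123.9]
ee_rot: [[-0.976, 0.217, -0.003], [0.217, 0.976, -0.005], [0.002, -0.006, -1.0]]
force: [7.1, -22.3, -7.1]
width: 0.277
finger_force: 10.0
```

>>> play_rows(plan=[{"linear": [0, -0.003, 0], "spin": 0, "grip": 0.5}, {"linear": [0, -0.004, 0], "spin": 0, "grip": 0.5}, {"linear": [0, -0.004, 0], "spin": 0, "grip": 0.5}, {"linear": [0, -0.004, 0], "spin": 0, "grip": 0.5}, {"linear": [0, -0.004, -0.03], "spin": 0, "grip": 0.5}, {"linear": [0, -0.004, -0.06], "spin": 0, "grip": 0.8}, {"linear": [0, -0.004, -0.1], "spin": 0, "grip": 1}, {"linear": [0, -0.004, -0.13], "spin": 0, "grip": 1}])

```text
time: 5.92
tcp_pos: [480.8, 54.7, 257.3]
ee_rot: [[-0.976, 0.217, 0.002], [0.217, 0.976, 0.001], [-0.002, 0.001, -1.0]]
force: [2.2, 0.1, -0.6]
width: 0.666
finger_force: 0.0
```

Run:
```python
from h import *
go([467,-7,124],77.3)
p=arm.get_image("top");s=arm.get_image("scene");im=p["pixels"][:,:,::-1];si=s["pixels"][:,:,::-1]
c=cv2.resize(si[232:307,205:305],(800,600),interpolation=cv2.INTER_CUBIC);cv2.imwrite("pics/d2.png",c)
```

```text
shift [ 0.0003 -0.0634  0.1332] spin 0.15 yang 77.45 tcp [480.8  54.7 257.3] F [ 2.2  0.1 -0.6] t 5.92
```

View pics/d2.png

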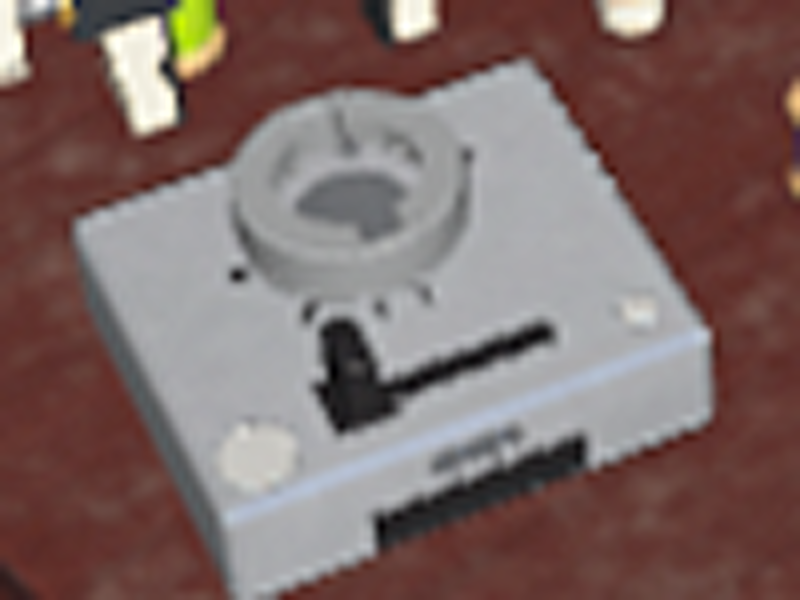

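Run:
```python
from h import *
s=arm.get_image("scene");n=s["pixels"][:,:,::-1];o=cv2.imread("pics/scene0.png")
w=-.222;R=np.array([[np.cos(w),-np.sin(w)],[np.sin(w),np.cos(w)]])
for z in (53,80):
    # rectify plane z to counter-local 4px/mm: x local -75..-10 rows, y -60..60
    src=np.float32([proj(s,[*(R@[a,b]+[516.5,7]),z]) for a,b in((-80,-70),(-80,70),(0,70),(0,-70))])
    H=cv2.getPerspectiveTransform(src,np.float32([(0,0),(560,0),(560,320),(0,320)]))
    a,b=[cv2.cvtColor(cv2.warpPerspective(k,H,(560,320),flags=cv2.INTER_CUBIC),6) for k in(o,n)]
    for nm,k in(("old",a),("new",b)):
        d=(k<45).astype(np.uint8); prof=d[40:200].sum(0); idx=np.where(prof>60)[0]; ys=np.where(prof>8)[0]
        print(z,nm,"fin y",idx.min()/4-70,idx.max()/4-70,"slot",ys.min()/4-70,ys.max()/4-70)
    h=cv2.matchTemplate(b[20:220],a[20:220,130:250] if 0 else a[20:220,int((-45+70)*4):int((-5+70)*4)],cv2.TM_CCOEFF_NORMED)
    print(cv2.minMaxLoc(h)[1],cv2.minMaxLoc(h)[3][0]/4-25)
```

```text
53 old fin y -29.5 -11.75 slot -33.25 39.0
53 new fin y 22.75 40.75 slot -33.5 41.5
0.8519774079322815 52.5
80 old fin y -22.25 -10.75 slot -23.5 -3.25
80 new fin y 29.0 40.75 slot 28.25 47.75
0.8627350926399231 51.75
```

The fin moved 52 mm and met a 22 N stop. I'll confirm it is home by pushing with shut fingers from behind.

>>> play_rows(plan=[{"linear": [0, -0.022, 0], "spin": 0, "grip": 0}, {"linear": [0, -0.044, 0], "spin": 0, "grip": 0}, {"linear": [0, -0.046, 0.03], "spin": 0, "grip": 0}, {"linear": [0, -0.046, 0.05], "spin": 0, "grip": 0}, {"linear": [0, -0.046, 0.05], "spin": 0, "grip": 0}, {"linear": [0, -0.046, 0.05], "spin": 0, "grip": 0}, {"linear": [0, -0.046, 0.09], "spin": 0, "grip": 0}, {"linear": [0, -0.046, 0.13], "spin": 0, "grip": 0}])

```text
time: 6.73
tcp_pos: [473.1, 10.7, 126.4]
ee_rot: [[-0.976, 0.217, 0.008], [0.217, 0.976, 0.003], [-0.007, 0.005, -1.0]]
force: [0.6, 0.7, -1.4]
width: 0.326
finger_force: 0.0
```

>>> play_rows(plan=[{"linear": [0, 0.003, 0], "spin": 0, "grip": 0}, {"linear": [0, 0.006, 0], "spin": 0, "grip": 0}, {"linear": [0, 0.008, 0], "spin": 0, "grip": 0}, {"linear": [0, 0.01, 0], "spin": 0, "grip": 0}, {"linear": [0, 0.011, 0], "spin": 0, "grip": 0}])

```text
time: 7.15
tcp_pos: [474.1, 20.9, 126.4]
ee_rot: [[-0.976, 0.218, 0.004], [0.218, 0.976, 0.001], [-0.003, 0.002, -1.0]]
force: [-0.7, -0.7, -0.7]
width: 0.012
finger_force: 0.0
```

>>> play_rows(plan=[{"linear": [0, 0.002, 0], "spin": 0, "grip": 0}, {"linear": [0, 0.004, 0], "spin": 0, "grip": 0}, {"linear": [0, 0.006, 0], "spin": 0, "grip": 0}, {"linear": [0, 0.006, 0], "spin": 0, "grip": 0}])

```text
time: 7.48
tcp_pos: [474.3, 26.1, 124.6]
ee_rot: [[-0.976, 0.218, 0.001], [0.218, 0.976, 0.0], [-0.001, 0.0, -1.0]]
force: [0.9, -0.1, 0.7]
width: 0.007
finger_force: 0.0
```

>>> play_rows(plan=[{"linear": [0, 0.001, 0], "spin": 0, "grip": 0}, {"linear": [0, 0.002, 0], "spin": 0, "grip": 0}, {"linear": [0, 0.003, 0], "spin": 0, "grip": 0}, {"linear": [0, 0.003, 0], "spin": 0, "grip": 0}])

```text
time: 7.82
tcp_pos: [474.2, 27.3, 124.3]
ee_rot: [[-0.976, 0.218, -0.002], [0.218, 0.976, -0.003], [0.001, -0.003, -1.0]]
force: [0.8, -10.4, 4.6]
width: 0.009
finger_force: 5.1
```

Pushing again gave 10 N with no travel, so the selector is home at its stop. Next, the cap.

>>> play_rows(plan=[{"linear": [0, -0.006, 0], "spin": 0, "grip": 0}, {"linear": [0, -0.008, -0.03], "spin": 3, "grip": 0.3}, {"linear": [0, -0.03, -0.06], "spin": 6, "grip": 1}, {"linear": [0, -0.06, -0.085], "spin": 10, "grip": 1}, {"linear": [0.01, -0.095, -0.1], "spin": 15, "grip": 1}, {"linear": [0.016, -0.132, -0.11], "spin": 20, "grip": 1}, {"linear": [0.022, -0.17, -0.12], "spin": 26, "grip": 1}, {"linear": [0.028, -0.205, -0.12], "spin": 31, "grip": 1}])

```text
time: 8.48
tcp_pos: [402.3, -166.7, 246.3]
ee_rot: [[-0.721, 0.693, 0.004], [0.693, 0.721, 0.0], [-0.003, 0.003, -1.0]]
force: [1.4, -0.3, -0.7]
width: 0.472
finger_force: 0.0
```

```bash
python3 -c "
from h import *
go([507.5,-328,180],41.2)"
```

```text
shift [-0.1874 -0.0436  0.0667] spin 4.93 yang 46.13 tcp [ 402.3 -166.7  246.3] F [ 1.4 -0.3 -0.7] t 8.48
```

Run:
```python
from h import *
p=arm.get_image("top");s=arm.get_image("scene")
print("exp px",proj(s,[507.5,-328,25]),proj(p,[507.5,-328,25]))
for n,i in(("s",s),("t",p)):
    for d in arm.search_frame("filler_cap",i): print(n,d["confidence"],np.round(d["xyz"],1))
a=cv2.resize(s["pixels"][150:250,330:450,::-1],(480,400),interpolation=cv2.INTER_CUBIC)
u,v=proj(p,[507.5,-328,25]).astype(int)
b=cv2.resize(p["pixels"][v-20:v+20,u-16:u+16,::-1],(320,400),interpolation=cv2.INTER_CUBIC)
cv2.imwrite("pics/e1.png",np.hstack([a,b]))
```

```text
exp px [347.7463581  218.23906254] [349.94280128 215.56121467]
s 0.55 [470.9  52.   64.8]
t 0.78 [ 393.1 -376.1   25.1]
t 0.61 [ 508.1 -327.9   27.8]
t 0.57 [ 404.7 -267.3   21.7]
```

View pics/e1.png

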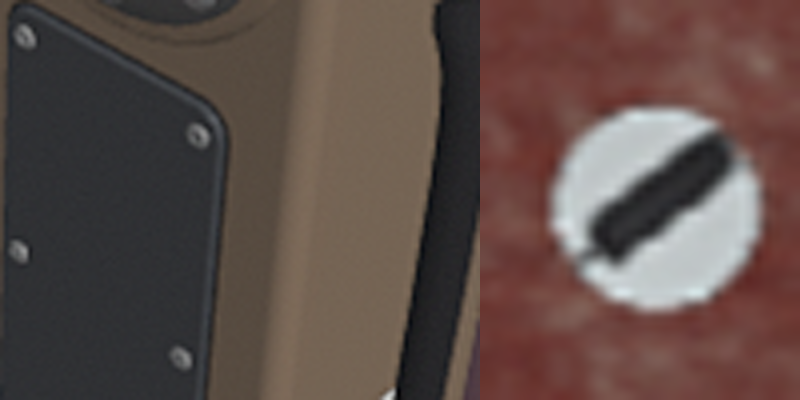

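The grey cap with its black bar is clear in the top view, and the bar runs at about -49°. Approaching above it.

>>> play_rows(plan=[{"linear": [-0.035, -0.008, 0.01], "spin": 2, "grip": 1}, {"linear": [-0.075, -0.017, 0.02], "spin": 4, "grip": 1}, {"linear": [-0.114, -0.026, 0.03], "spin": 5, "grip": 1}, {"linear": [-0.152, -0.035, 0.04], "spin": 5, "grip": 1}, {"linear": [-0.18, -0.042, 0.055], "spin": 5, "grip": 1}, {"linear": [-0.188, -0.0435, 0.067], "spin": 5, "grip": 1}, {"linear": [-0.188, -0.0435, 0.067], "spin": 5, "grip": 1}, {"linear": [-0.188, -0.0435, 0.067], "spin": 5, "grip": 1}])

```text
time: 9.35
tcp_pos: [508.5, -325.4, 175.4]
ee_rot: [[-0.662, 0.75, -0.003], [0.75, 0.662, 0.001], [0.003, -0.002, -1.0]]
force: [-1.1, 0.3, 0.9]
width: 0.996
finger_force: 0.0
```

```bash
python3 -c "
from h import *
go([508.3,-328.5,97],41.0)"
```

```text
shift [-0.0024 -0.0021  0.0784] spin 0.43 yang 41.43 tcp [ 508.5 -325.4  175.4] F [-1.1  0.3  0.9] t 9.35
```

>>> play_rows(plan=[{"linear": [-0.002, -0.002, 0.02], "spin": 0.4, "grip": 1}, {"linear": [-0.002, -0.002, 0.04], "spin": 0.4, "grip": 1}, {"linear": [-0.002, -0.002, 0.05], "spin": 0.4, "grip": 0.8}, {"linear": [-0.002, -0.002, 0.05], "spin": 0.4, "grip": 0.7}, {"linear": [-0.002, -0.002, 0.05], "spin": 0.4, "grip": 0.7}])

```text
time: 9.77
tcp_pos: [508.7, -328.4, 127.9]
ee_rot: [[-0.657, 0.754, -0.0], [0.754, 0.657, -0.0], [-0.0, -0.0, -1.0]]
force: [1.0, 0.2, -0.4]
width: 0.831
finger_force: 0.0
```

```bash
python3 -c "
from h import *
go([508.3,-328.5,97],41.0)
p=arm.get_image('top');print(arm.get_state()['tcp_pos'])
go([508.3,-328.5,97],41.0)"
```

```text
shift [ 0.0002 -0.0003  0.0309] spin 0.08 yang 41.08 tcp [ 508.7 -328.4  127.9] F [ 1.   0.2 -0.4] t 9.77
[ 509.16358309 -328.75822715  128.52580115]
shift [ 0.0008 -0.0005  0.0315] spin 0.07 yang 41.07 tcp [ 509.2 -328.8  128.5] F [-0.2 -0.8  0.8] t 9.82
```

>>> play_rows(plan=[{"linear": [0.0005, 0, 0.012], "spin": 0, "grip": 0.6}, {"linear": [0.0005, 0, 0.024], "spin": 0, "grip": 0.5}, {"linear": [0.0005, 0, 0.031], "spin": 0, "grip": 0.4}, {"linear": [0.0005, 0, 0.031], "spin": 0, "grip": 0.3}, {"linear": [0.0005, 0, 0.031], "spin": 0, "grip": 0.2}, {"linear": [0.0005, 0, 0.031], "spin": 0, "grip": 0.1}, {"linear": [0.0005, 0, 0.031], "spin": 0, "grip": 0.0}, {"linear": [0.0005, 0, 0.031], "spin": 0, "grip": 0.0}], newtons=20)

```text
time: 10.48
tcp_pos: [508.5, -329.0, 96.9]
ee_rot: [[-0.656, 0.755, 0.001], [0.755, 0.656, -0.0], [-0.001, 0.001, -1.0]]
force: [0.6, 0.4, 0.3]
width: 0.182
finger_force: 7.4
```

>>> play_rows(plan=[{"linear": [0, 0, 0], "spin": 0, "grip": 0.0}, {"linear": [0, 0, 0], "spin": 0, "grip": 0.0}, {"linear": [0, 0, 0], "spin": 0, "grip": 0.0}, {"linear": [0, 0, 0], "spin": 0, "grip": 0.0}], newtons=45)

```text
time: 10.82
tcp_pos: [508.6, -329.0, 96.8]
ee_rot: [[-0.656, 0.755, 0.001], [0.755, 0.656, -0.0], [-0.001, 0.0, -1.0]]
force: [-0.4, 0.4, 5.0]
width: 0.18
finger_force: 45.0
```

>>> play_rows(plan=[{"linear": [0, 0, -0.02], "spin": 0, "grip": 0.0}, {"linear": [0, 0, -0.05], "spin": 0, "grip": 0.0}, {"linear": [0, 0, -0.09], "spin": 0, "grip": 0.0}, {"linear": [0, 0, -0.12], "spin": 0, "grip": 0.0}, {"linear": [0, 0, -0.14], "spin": 0, "grip": 0.0}, {"linear": [0.02, 0.02, -0.15], "spin": -4, "grip": 0.0}, {"linear": [0.04, 0.045, -0.15], "spin": -8, "grip": 0.0}])

```text
time: 11.4
tcp_pos: [516.1, -270.0, 248.8]
ee_rot: [[-0.755, 0.656, 0.004], [0.656, 0.755, -0.001], [-0.004, 0.002, -1.0]]
force: [2.4, 0.4, -1.9]
width: 0.175
finger_force: 45.0
```

```bash
cat > collar.py <<'E'
from h import *
from scipy.optimize import least_squares
from scipy.ndimage import map_coordinates
p=arm.get_image("top");s=arm.get_image("scene")
go([544,1,250],77.3)
# edge-based fit: deck rectangle z50 edges + measured subpixel gradients along normals
def snap(img,a,b,n=25,r=4):
    g=cv2.GaussianBlur(cv2.cvtColor(img["pixels"],7).astype(float),(0,0),.7)
    a,b=np.array(a),np.array(b);t=(b-a)/np.linalg.norm(b-a);nn=np.array([-t[1],t[0]]);o=np.arange(-r,r+.01,.1);out=[]
    for k in np.linspace(.12,.88,n):
        q=a+k*(b-a);P=q+o[:,None]*nn
        v=np.gradient(map_coordinates(g,[P[:,1],P[:,0]],order=3));i=np.abs(v).argmax(); out.append(o[i])
    return np.array(out)
C=[(75,85),(75,-85),(-75,-85),(-75,85)]
def W(q,l,z): c,n=np.cos(q[2]),np.sin(q[2]); return [q[0]+c*l[0]-n*l[1],q[1]+n*l[0]+c*l[1],z]
# top view silhouettes edges: left(+y) edge & back? choose deck edges all 4 for both; print median offsets
for nm,im,edges in(("top",p,range(4)),("scene",s,range(4))):
    q=np.array([516.,6.5,-.222])
    for it in range(6):
        J=[];r=[]
        for e in edges:
            f=lambda q:(proj(im,W(q,C[e],50)),proj(im,W(q,C[(e+1)%4],50)))
            a,b=f(q);t=(b-a)/np.linalg.norm(b-a);nn=np.array([-t[1],t[0]])
            o=snap(im,a,b);ks=np.linspace(.12,.88,25);md=np.median(o);ok=abs(o-md)<1
            for k,oo in zip(ks[ok],o[ok]):
                r.append(oo);row=[]
                for j,h in enumerate((1,1,.01)):
                    q2=q.copy();q2[j]+=h;a2,b2=f(q2);row.append(((a2+k*(b2-a2))-(a+k*(b-a)))@nn/h)
                J.append(row)
            if it==5: print(nm,e,"res",md.round(2),ok.sum())
        q=q+np.linalg.lstsq(np.array(J),np.array(r),rcond=None)[0]
    print(nm,q.round(3),"collar",np.round(W(q,(28,0),0),1))
E
python3 collar.py
```

```text
shift [ 0.1536  0.2207 -0.0029] spin -28.06 yang 49.24 tcp [ 516.2 -266.4  246.8] F [-0.1 -0.1 -0.1] t 11.5
top 0 res 0.1 15
top 1 res 1.4 25
top 2 res 0.2 13
top 3 res 2.4 16
top [ 5.1411e+02  4.8740e+00 -2.2700e-01] collar [541.4  -1.4   0. ]
scene 0 res 0.7 15
scene 1 res 0.5 22
scene 2 res 1.2 8
scene 3 res 0.4 25
scene [ 5.17685e+02  9.08100e+00 -2.28000e-01] collar [545.    2.7   0. ]
```

```bash
cat > grid.py <<'E'
from h import *
from scipy.ndimage import map_coordinates
from scipy.optimize import minimize
def grads(img):
    g=cv2.GaussianBlur(cv2.cvtColor(img["pixels"],7).astype(np.float64),(0,0),.6)
    return cv2.Sobel(g,6,1,0)/8,cv2.Sobel(g,6,0,1)/8
def score(img,G,c3,cap=12):
    P=np.array([proj(img,k) for k in c3]);t=np.gradient(P,axis=0);t/=np.linalg.norm(t,axis=1)[:,None]+1e-9
    gx,gy=[map_coordinates(k,[P[:,1],P[:,0]],order=1) for k in G]
    return np.minimum(np.abs(gx*-t[:,1]+gy*t[:,0]),cap).mean()
th=np.linspace(0,2*np.pi,160)
def circ(x,y,z,r): return np.c_[x+r*np.cos(th),y+r*np.sin(th),0*th+z]
def counter(img,G,q,detail=False):
    x,y,w=q[:3];R=np.array([[np.cos(w),-np.sin(w)],[np.sin(w),np.cos(w)]]);cx,cy=R@[28,0]+[x,y]
    C=[(75,85),(75,-85),(-75,-85),(-75,85)];k=np.linspace(0.03,.97,80)[:,None]
    v=[score(img,G,circ(cx,cy,71.5,39)),score(img,G,circ(cx,cy,71.5,24))]
    v+=[score(img,G,np.c_[(np.array(C[e])*(1-k)+np.array(C[(e+1)%4])*k)@R.T+[x,y],0*k+50]) for e in range(4)]
    return np.round(v,1) if detail else -(v[0]+v[1]+.5*sum(v[2:]))
if __name__=="__main__":
    for n in("scene","top"):
        im=arm.get_image(n);G=grads(im);best=[]
        for x in np.arange(509,524,1.):
            for y in np.arange(0,14,1.):
                best.append((counter(im,G,(x,y,-.224)),x,y))
        best.sort();b=best[0]
        r=minimize(lambda q:counter(im,G,(q[0],q[1],q[2]/100)),[b[1],b[2],-22.4],method="Nelder-Mead",options=dict(initial_simplex=[[b[1],b[2],-22.4],[b[1]+1.5,b[2],-22.4],[b[1],b[2]+1.5,-22.4],[b[1],b[2],-21]]))
        x,y,w=r.x;w/=100;print(n,best[:3],r.fun,x,y,w,"collar",x+28*np.cos(w),y+28*np.sin(w),counter(im,G,(x,y,w),True))
E
python3 grid.py
```

```text
scene [(np.float64(-34.843265442481496), np.float64(513.0), np.float64(7.0)), (np.float64(-34.80103222333379), np.float64(513.0), np.float64(8.0)), (np.float64(-34.78474061032592), np.float64(514.0), np.float64(7.0))] -35.2489039312928 513.0427003456225 7.702656756633873 -0.24166709299691683 collar 540.2290302262971 1.0016517858001635 [ 9.1  6.9  9.3 10.5  6.7 12. ]
top [(np.float64(-23.562711897354678), np.float64(510.0), np.float64(5.0)), (np.float64(-23.459443995654507), np.float64(511.0), np.float64(5.0)), (np.float64(-23.299762970310148), np.float64(513.0), np.float64(4.0))] -23.702928719659727 510.34777590849774 4.640786098132139 -0.23252846231522173 collar 537.5942077269885 -1.811496688628596 [ 5.4  5.6  6.6 11.9  6.   0.8]
```

>>> play_rows(plan=[{"linear": [0.02, 0.03, 0], "spin": -4, "grip": 0.0}, {"linear": [0.04, 0.06, 0], "spin": -8, "grip": 0.0}, {"linear": [0.062, 0.092, 0], "spin": -12, "grip": 0.0}, {"linear": [0.085, 0.124, 0], "spin": -16, "grip": 0.0}, {"linear": [0.107, 0.156, 0], "spin": -20, "grip": 0.0}, {"linear": [0.13, 0.188, 0], "spin": -24, "grip": 0.0}, {"linear": [0.146, 0.21, 0], "spin": -27, "grip": 0.0}, {"linear": [0.154, 0.22, 0], "spin": -28, "grip": 0.0}])

```text
time: 12.27
tcp_pos: [544.4, 0.1, 245.6]
ee_rot: [[-0.975, 0.222, -0.001], [0.222, 0.975, -0.0], [0.001, -0.0, -1.0]]
force: [-0.5, -0.2, -0.6]
width: 0.177
finger_force: 45.0
```

```bash
python3 -c "
from h import *
arm.get_image('scene');arm.get_image('scene')
go([542,1,182],76.9)"
```

```text
shift [0.0026 0.0014 0.0636] spin 0.17 yang 77.07 tcp [544.3  -0.9 245.6] F [ 0.5 -0.8 -1.2] t 12.37
```

>>> play_rows(plan=[{"linear": [0.0026, 0.0014, 0.025], "spin": 0, "grip": 0.0}, {"linear": [0.0026, 0.0014, 0.045], "spin": 0, "grip": 0.0}, {"linear": [0.0026, 0.0014, 0.0636], "spin": 0, "grip": 0.0}, {"linear": [0.0026, 0.0014, 0.0636], "spin": 0, "grip": 0.0}, {"linear": [0.0026, 0.0014, 0.0636], "spin": 0, "grip": 0.0}])

```text
time: 12.78
tcp_pos: [541.4, -1.7, 181.8]
ee_rot: [[-0.974, 0.227, -0.003], [0.227, 0.974, -0.001], [0.002, -0.002, -1.0]]
force: [0.1, 0.0, -0.2]
width: 0.181
finger_force: 45.0
```

```bash
cat > hov.py <<'E'
from grid import *
st=arm.get_state();go([542,1,182],76.9);t=st["tcp_pos"];zb=t[2]-97
for n in("scene",):
    im=arm.get_image(n);G=grads(im);best=[]
    for x in np.arange(t[0]-9,t[0]+9.1,.5):
        for y in np.arange(t[1]-9,t[1]+9.1,.5):
            best.append((score(im,G,circ(x,y,zb+25,34))+.7*score(im,G,circ(x,y,zb+20,34)),x-t[0],y-t[1]))
    best.sort(reverse=True);print(n,"flange-tcp",np.round(best[:6],2).tolist())
    bc=[]
    for x in np.arange(534,551,.5):
        for y in np.arange(-7,8,.5):
            a=circ(x,y,71.5,39); b=circ(x,y,50,39)
            bc.append((score(im,G,a),x,y))
    bc.sort(reverse=True);print("collar",np.round(bc[:6],2).tolist())
    big=cv2.resize(im["pixels"][225:300,200:300,::-1],(800,600),interpolation=cv2.INTER_CUBIC)
    def draw(c,col): 
        P=np.array([((proj(im,k)-[200,225])+.5)*8-.5 for k in c]).astype(np.int32);cv2.polylines(big,[P],False,col,1)
    draw(circ(t[0]+best[0][1],t[1]+best[0][2],zb+25,34),(0,0,255));draw(circ(bc[0][1],bc[0][2],71.5,39),(0,255,0));draw(circ(t[0],t[1],zb+25,34),(255,0,255))
    cv2.imwrite("pics/hov.png",big)
E
python3 hov.py
```

```text
shift [ 0.      0.0027 -0.0002] spin -0.04 yang 76.86 tcp [541.4  -1.7 181.8] F [ 0.1  0.  -0.2] t 12.78
scene flange-tcp [[14.64, 9.0, -4.5], [14.62, 8.5, -4.0], [14.62, 9.0, -5.0], [14.62, 8.5, -4.5], [14.61, 9.0, -4.0], [14.61, 9.0, -5.5]]
collar [[7.56, 541.5, 1.5], [7.55, 543.0, 5.0], [7.54, 541.0, 1.5], [7.53, 542.5, 5.5], [7.53, 541.0, 2.0], [7.53, 541.5, 1.0]]
```

View pics/hov.png

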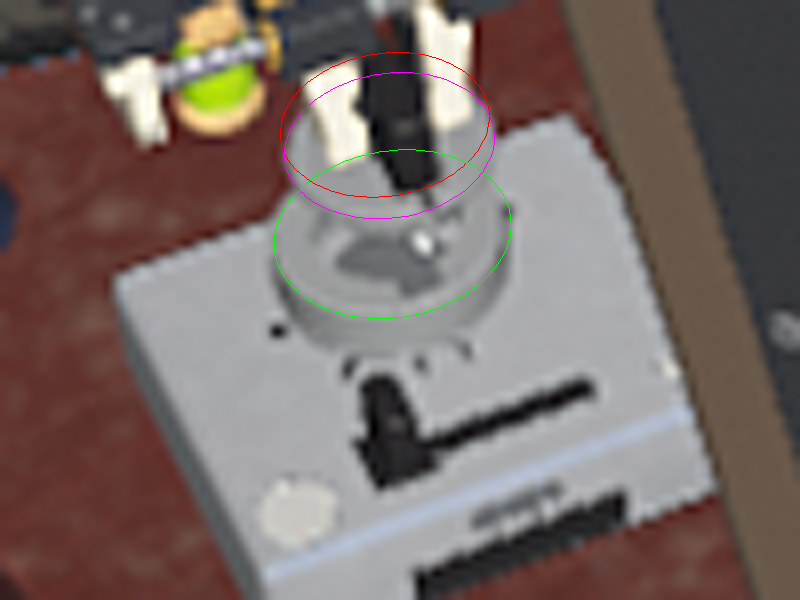

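The magenta circle, predicted from the TCP, matches the cap's flange at (390,145). The green circle fits the collar rim at (393,234), so the collar is near (541.5, 1.5) and the cap needs about +3 mm in y. Descending to the rim.

>>> play_rows(plan=[{"linear": [0, 0.0028, 0.003], "spin": 0, "grip": 0.0}, {"linear": [0, 0.0028, 0.006], "spin": 0, "grip": 0.0}, {"linear": [0, 0.0028, 0.01], "spin": 0, "grip": 0.0}, {"linear": [0, 0.0028, 0.01], "spin": 0, "grip": 0.0}, {"linear": [0, 0.0028, 0.01], "spin": 0, "grip": 0.0}])

```text
time: 13.25
tcp_pos: [542.4, 2.6, 172.6]
ee_rot: [[-0.974, 0.225, -0.0], [0.225, 0.974, -0.0], [0.0, -0.0, -1.0]]
force: [-0.0, -0.4, -0.8]
width: 0.177
finger_force: 45.0
```

```bash
python3 -c "
from h import *
go([541.5,1.3,165],76.9)"
```

```text
shift [ 0.0006 -0.0015  0.0076] spin 0.08 yang 76.98 tcp [542.4   2.6 172.6] F [-0.  -0.4 -0.8] t 13.25
```

>>> play_rows(plan=[{"linear": [0.0005, -0.001, 0.002], "spin": 0, "grip": 0.0}, {"linear": [0.0005, -0.001, 0.004], "spin": 0, "grip": 0.0}, {"linear": [0.0005, -0.001, 0.006], "spin": 0, "grip": 0.0}, {"linear": [0.0005, -0.001, 0.007], "spin": 0, "grip": 0.0}, {"linear": [0.0005, -0.001, 0.007], "spin": 0, "grip": 0.0}])

```text
time: 13.67
tcp_pos: [541.6, 1.7, 165.2]
ee_rot: [[-0.974, 0.225, -0.001], [0.225, 0.974, -0.0], [0.0, -0.0, -1.0]]
force: [0.2, -0.2, -1.4]
width: 0.18
finger_force: 45.0
```

>>> play_rows(plan=[{"linear": [0, 0, 0.002], "spin": 0, "grip": 0.0}, {"linear": [0, 0, 0.004], "spin": 0, "grip": 0.0}, {"linear": [0, 0, 0.006], "spin": 0, "grip": 0.0}, {"linear": [0, 0, 0.008], "spin": 0, "grip": 0.0}, {"linear": [0, 0, 0.008], "spin": 0, "grip": 0.0}])

```text
time: 14.08
tcp_pos: [542.2, 1.9, 157.3]
ee_rot: [[-0.974, 0.225, 0.001], [0.225, 0.974, 0.0], [-0.001, 0.0, -1.0]]
force: [2.7, 0.2, -2.1]
width: 0.178
finger_force: 45.0
```

>>> play_rows(plan=[{"linear": [0, 0, 0.002], "spin": 0, "grip": 0.0}, {"linear": [0, 0, 0.004], "spin": 0, "grip": 0.0}, {"linear": [0, 0, 0.006], "spin": 0, "grip": 0.0}, {"linear": [0, 0, 0.008], "spin": 0, "grip": 0.0}, {"linear": [0, 0, 0.009], "spin": 0, "grip": 0.0}, {"linear": [0, 0, 0.009], "spin": 0, "grip": 0.0}])

```text
time: 14.58
tcp_pos: [542.2, 1.9, 148.5]
ee_rot: [[-0.974, 0.225, 0.001], [0.225, 0.974, 0.0], [-0.001, 0.0, -1.0]]
force: [4.4, 1.6, -1.3]
width: 0.179
finger_force: 45.0
```

>>> play_rows(plan=[{"linear": [-0.0008, 0.0002, 0.001], "spin": 0, "grip": 0.0}, {"linear": [-0.0008, 0.0002, 0.0015], "spin": 0, "grip": 0.0}, {"linear": [-0.0008, 0.0002, 0.0015], "spin": 0, "grip": 0.0}])

```text
time: 14.83
tcp_pos: [542.5, 1.9, 148.2]
ee_rot: [[-0.974, 0.225, 0.0], [0.225, 0.974, 0.0], [-0.0, 0.0, -1.0]]
force: [-2.4, 3.4, 12.0]
width: 0.179
finger_force: 45.0
```

Seated: firm stop at TCP z 148.2 (the expected height), 12 N downward. Easing off slightly and turning clockwise.

>>> play_rows(plan=[{"linear": [0, 0, -0.0008], "spin": 0, "grip": 0.0}, {"linear": [0, 0, -0.0008], "spin": 5, "grip": 0.0}, {"linear": [0, 0, -0.0008], "spin": 10, "grip": 0.0}, {"linear": [0, 0, -0.0008], "spin": 15, "grip": 0.0}, {"linear": [0, 0, -0.0008], "spin": 20, "grip": 0.0}, {"linear": [0, 0, -0.0008], "spin": 20, "grip": 0.0}], newtons=55)

```text
time: 15.33
tcp_pos: [542.9, 2.0, 148.3]
ee_rot: [[-0.837, 0.548, 0.001], [0.548, 0.837, 0.0], [-0.0, 0.001, -1.0]]
force: [-0.4, 4.8, 5.9]
width: 0.182
finger_force: 55.0
```

```bash
python3 -c "
from h import *
go([542.5,1.9,148.2],37)
s=arm.get_state();print(s['wrist_torque'],s['width'],s['joints'].round(2))"
```

```text
shift [ 0.0003 -0.0003  0.0001] spin 19.78 yang 56.78 tcp [542.9   2.  148.3] F [-0.4  4.8  5.9] t 15.33
[ 1.44169724 -0.19995465  0.0325782 ] 0.18158074036739616 [ 0.36  0.28 -0.47 -0.   -0.82 -2.52]
```

>>> play_rows(plan=[{"linear": [0, 0.0004, 0], "spin": 5, "grip": 0.0}, {"linear": [0, 0.0004, 0], "spin": 10, "grip": 0.0}, {"linear": [0, 0.0004, 0], "spin": 14, "grip": 0.0}, {"linear": [0, 0.0004, 0], "spin": 17, "grip": 0.0}, {"linear": [0, 0.0004, 0], "spin": 19.8, "grip": 0.0}, {"linear": [0, 0.0004, 0], "spin": 19.8, "grip": 0.0}, {"linear": [0, 0.0004, 0], "spin": 19.8, "grip": 0.0}])

```text
time: 15.92
tcp_pos: [543.6, 2.7, 148.4]
ee_rot: [[-0.607, 0.795, 0.002], [0.795, 0.607, 0.001], [-0.0, 0.002, -1.0]]
force: [2.9, 4.4, 3.6]
width: 0.176
finger_force: 55.0
```

Run:
```python
from h import *
go([542.5,1.9,148.2],37)
s=arm.get_state();print(s['wrist_torque'],s['width'],s['finger_force'],s['joints'].round(2))
im=arm.get_image("scene");big=cv2.resize(im["pixels"][225:300,200:300,::-1],(800,600),interpolation=cv2.INTER_CUBIC)
t=s["tcp_pos"];w=-.226
def d(x,col):cv2.circle(big,tuple(int(k) for k in ((proj(im,x)-[200,225])+.5)*8-.5),5,col,1)
for a in(.7,-2.4416):
    b=np.pi+w-a; d([t[0]+45*np.cos(b),t[1]+45*np.sin(b),50],(0,0,255))
    d([t[0]+26*np.cos(b),t[1]+26*np.sin(b),106],(0,255,0))
cv2.imwrite("pics/fin.png",big)
```

```text
shift [ 0.     -0.0013  0.0002] spin 0.37 yang 37.37 tcp [543.6   2.7 148.4] F [2.9 4.4 3.6] t 15.92
[ 1.78883913 -0.91191065  0.08341741] 0.17566305564723222 54.999743700027466 [ 0.37  0.28 -0.46 -0.   -0.82 -2.85]
```

View pics/fin.png

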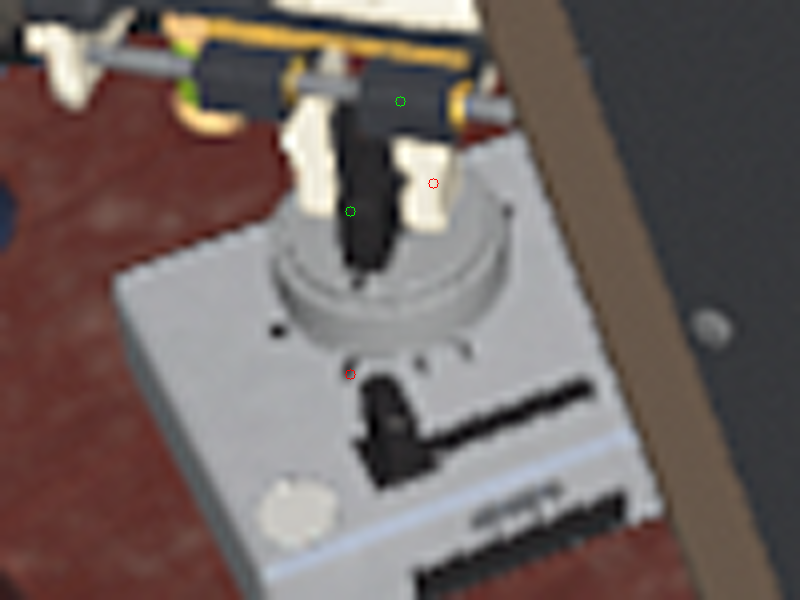

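Run:
```python
from h import *
s=arm.get_image("scene");st=arm.get_state();t=st["tcp_pos"];R=st["ee_rot"];print(t,np.degrees(np.arctan2(R[1,1],R[0,1])))
U=lambda x,y:((x+.5)/8-.5+200,(y+.5)/8-.5+225)
for n,px,z in(("bar mark",(350,368),50),("flange mark",(357,285),76.5),("dotL",(278,331),50),("rib1",(420,363),50),("rib2",(464,351),50),("dotR",(507,211),50)):
    w=at(s,*U(*px),z)
    for c in(t[:2],(541.8,1.5)):
        d=w[:2]-c; print(n,w,"r",np.hypot(*d).round(1),"ang",np.degrees(np.arctan2(d[1],d[0])).round(1),end=" | ")
    print()
for z in(77,104):
  for r in(26,):
    b=np.radians(127.4);print(z,(proj(s,[t[0]+r*np.cos(b),t[1]+r*np.sin(b),z])-[200,225]+.5)*8)
```

```text
[543.55661358   2.70421587 148.36993051] 37.38688673103664
bar mark [518.8  37.1  50. ] r 42.4 ang 125.7 | bar mark [518.8  37.1  50. ] r 42.4 ang 122.9 | 
flange mark [525.2  26.6  76.5] r 30.1 ang 127.5 | flange mark [525.2  26.6  76.5] r 30.1 ang 123.5 | 
dotL [548.2  45.5  50. ] r 43.0 ang 83.8 | dotL [548.2  45.5  50. ] r 44.5 ang 81.7 | 
rib1 [505.4  18.6  50. ] r 41.3 ang 157.4 | rib1 [505.4  18.6  50. ] r 40.2 ang 154.8 | 
rib2 [500.2   4.7  50. ] r 43.4 ang 177.4 | rib2 [500.2   4.7  50. ] r 41.7 ang 175.6 | 
dotR [543.  -44.2  50. ] r 46.9 ang -90.7 | dotR [543.  -44.2  50. ] r 45.7 ang -88.5 | 
77 [360.96534306 275.38258152]
104 [352.36277773 216.31831722]
```

The bar mark shows at crop (350,368). The flange pointer at (357,285) lines up with it to within about 1°, and the selector is at the large-disc end. A final 0.6° trim, a settle check, then hand in.

>>> play_rows(plan=[{"linear": [0, 0, 0], "spin": 0.6, "grip": 0.0}, {"linear": [0, 0, 0], "spin": 0.6, "grip": 0.0}, {"linear": [0, 0, 0], "spin": 0.6, "grip": 0.0}, {"linear": [0, 0, 0], "spin": 0.6, "grip": 0.0}, {"linear": [0, 0, 0], "spin": 0.6, "grip": 0.0}, {"linear": [0, 0, 0], "spin": 0.6, "grip": 0.0}])

```text
time: 16.52
tcp_pos: [543.6, 2.7, 148.4]
ee_rot: [[-0.599, 0.801, 0.002], [0.801, 0.599, 0.001], [-0.0, 0.002, -1.0]]
force: [2.7, 5.1, 4.0]
width: 0.181
finger_force: 55.0
```

Run:
```python
from h import *
go([542.5,1.9,148.2],36.8); s=arm.get_state()
print(s["width"],s["finger_force"])
if s["finger_force"]>40 and abs(s["tcp_pos"][2]-148.2)<1: print(arm.hand_in())
```

```text
shift [ 0.0001 -0.0013  0.0002] spin -0.01 yang 36.79 tcp [543.6   2.7 148.4] F [2.7 5.1 4. ] t 16.52
0.18060590971250268 55.00693380832672
the job is handed in; nothing more can be done
None
```

The job is handed in at 16.5 s (result not shown): the selector is home at the large disc, and the cap is seated and still gripped at 55 N, within about 1° of the single bar mark by my measurement.

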